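# Check the compressor's oil dipstick over a drip cup

## Task

First turn the square tin cup mouth-up on the bench and let go of it. Then take the gauge rod from its wooden rest, push it, without forcing, down into the compressor's upright dipstick tube until its collar stops on the tube's mouth, and draw it fully out again. Finish while still holding the rod by its handle: the rod level and still, its tip a few centimetres above the middle of the cup's open mouth, touching nothing but the gripper; leave the other things on the bench where they are.

Things in the scene. Friction and masses are not known exactly. Their poses are not given: they have to be found in the camera images.
- cup: Square steel drip cup with bright rim and seams, 50 x 50 mm outside, 60 mm tall, straight walls 3 mm thick, about 0.1 kg; starts mouth-down on the bench. Origin at its geometric centre (30 mm up when standing, 25 mm when lying on a side). z axis runs from the open mouth towards the closed bottom: up at the start, down once mouth-up. x and y are normal to its flat sides.
- cup_mouth (a point): Centre of the cup's open mouth, 30 mm from the cup's centre along its -z axis; axes as the cup's.
- rod: Gauge rod, 0.11 kg: black handle 26 mm square; steel collar disc, 36 mm across; steel rod, 8 mm across, last 5 mm tapered. Origin on its axis at the collar's face towards the tip; x along it to the tip at +90 mm; collar x -6 to 0, handle x -76 to -6; y, z normal to the handle's sides. Starts lying on the rest, z up, axis 43 mm above the bench, tip roughly towards the robot (within 0.65).
- rod_tip (a point): The tip end of the gauge rod, 90 mm from the rod's origin along its x; axes as the rod's.
- rest: Fixed wooden rest: base 100 x 80 x 8 mm with a narrow block 60 mm long (x), 18 mm wide (y), top 30 mm above the bench, on which the handle lies about centred; fingers fit down both sides of the block. Origin under its centre at bench height; x along the stored rod. The rest and the cup may each be on either side of the bench.
- compressor: Fixed compressor pump. Origin at bench height on the axis of its dipstick tube; x points from the tube to the crankcase, away from the robot (yaw within 0.2). Crankcase 170 x 150 mm, 85 high, from x = 35 mm; finned cylinder 104 mm across, 196 high, centred at x = 135; flywheel 150 mm across to x = 245. Base plate 12 mm thick, 170 wide, x -30 to 220.
- tube_mouth (a point): Centre of the mouth of the upright dipstick tube, 115 mm above the bench; z is the tube's axis, up. Bore 12 mm, flared over the top 12 mm to about 23 mm inside, 37 mm outside; 97 mm deep. The rod is home when the rod's origin is at this point, collar on the mouth.
- paint_tin: Bystander: round paint tin, 86 mm across, 95 mm tall, origin under its centre.
- screw_jar: Bystander: jar, 60 mm across, 75 mm tall, origin under its centre.
- tape_roll: Bystander: roll of tape lying flat, 90 mm across, 24 mm high, origin under its centre.
- sanding_block: Bystander: cork sanding block, 45 x 85 x 30 mm, origin under its centre.
- glue_bottle: Bystander: bottle, 50 mm across, 100 mm tall, origin under its centre.
- brush: Bystander: paint brush lying on the bench along its x.
- screwdriver: Bystander: screwdriver lying on the bench along its x.
Not all that is in view belongs to the job. What is shaped like the cup but red is not meant.

How it is judged:
On the way, in this order (a step that is already met when the one before it is completed fails the run):
1. the cup stands mouth-up on the bench, released (angle between cup's own z axis and vertical above 3.04 rad and height (world z) of cup between 0.025 and 0.036 m and contact force between the fingers and cup below 0.2 N and linear speed of cup below 0.03 m/s), for 0.2 s.
2. the rod is upright in the tube with its collar on the mouth (distance between rod and tube_mouth below 0.004 m and angle between the x axis of rod and the z axis of tube_mouth, either way round below 0.1 rad and angle between rod's own x axis and vertical above 3 rad), for 0.2 s.
3. the rod is drawn fully out of the tube, held (z of rod_tip in the frame of tube_mouth above 0.003 m and contact force between rod and compressor below 0.1 N and contact force between the fingers and rod above 1 N), for 0.1 s.
At the end, for the whole second after the job is handed in: The cup stands mouth-up on the bench, at rest and not touched by the fingers. The rod is in the fingers' grip, level within 8 degrees and still, its tip within 20 mm (horizontally) of the centre of the cup's mouth and 8 to 120 mm above it, touching neither cup, compressor nor rest (all of step 1 and angle between rod's own x axis and vertical between 1.431 and 1.711 rad and horizontal distance between rod_tip and cup_mouth below 0.02 m and height (world z) of rod_tip between 0.068 and 0.18 m and contact force between the fingers and rod above 1 N and contact force between rod and cup below 0.1 N and contact force between rod and compressor below 0.1 N and contact force between rod and rest below 0.1 N and height (world z) of rod above 0.05 m and linear speed of rod below 0.03 m/s and angular speed of rod below 0.3 rad/s); the arm keeps its last pose, push and grip.
It fails at once if a bystander is moved more than 40 mm (distance of any of paint_tin, screw_jar, tape_roll, sanding_block, glue_bottle, brush, screwdriver from where it was at the start of the episode above 0.04 m).
It fails at once if the rod is forced against the compressor with more than 90 N (contact force between rod and compressor above 90 N).
It also fails if it takes over 72 s, if anything falls off the work surface, if the arm or the gripper's body presses on something with over 40 N, if the wrist force passes 120 N, or if a joint passes its speed limit or range.

## Robot

A 6-joint arm with a two-finger parallel gripper is mounted at the origin on the work surface. World frame = base frame: x ahead of the robot, y to its left, z up, the work surface at z = 0. Lengths are in m, angles in rad, forces in N, time in s.
With the tool pointing down it reaches from about 0.3 to 0.775 m from the base axis. Payload 14.6 kg.
Tool frame: the origin (TCP) lies at the very end of the fingers, on their centre line; the grasp point (between the pads) lies 19 mm behind it (bot.hold_point_z is the distance from the TCP to the grasp point, in m); y points along the fingers, x is the direction in which the jaws open and shut, and the axes are right-handed (so a half turn about y gives the same grasp; the last joint's range is limited). The gripper opens to 85 mm and grips with 20 to 120 N. Pads are 22 mm wide; open, the fingers measure 114 mm over their backs; the gripper's body (76 mm by 85 mm) begins 54 mm behind the grasp point. The pads swing forward as they close: fully open they stand 13 mm farther back than shut.
Start: joints at [1.176, 0.3, 1.521, -0, 1.321, -0.067], TCP at [0.177, 0.521, 0.231] pointing down, gripper open.
Joint ranges: [-3.03, 3.03], [-0.79, 2.21], [0.23, 2.52], [-1.04, 4.18], [0, 3.07], [-2.55, 2.55]. Speed limits (rad/s): [2.22, 2.22, 2.57, 3.14, 3.14, 3.14].

## Interface

Orientations are given as a unit quaternion [x, y, z, w].
In Python, from bench import bot, planner, capture gives the robot as it stands. Calls block until the motion is done:
- bot.move_ptp(position, orientation): joint-space move of the TCP to a pose.
- bot.move_l(position, rot=None, speed=0.15): straight line of the TCP; rot=None keeps the orientation; speed is the mean speed in m/s.
- bot.move_j(angles): joint-space move.
- bot.ungrasp() and bot.clamp(effort=None): open the fingers fully, or close them until they stop; effort is the grip in N (None keeps the last).
- bot.wait(seconds).
- planner.ik(position, orientation): joint angles nearest the present ones, or None.
- bot.get_state(): the state.
- capture(name): name is "scene" or "top" or "wrist"; returns a dict with "frame" (420x560x3 uint8, red, green, blue), "range_z" (420x560 float32, m along the optical axis (not along the pixel's ray), 0 where there is no reading), "mtx" (3x3 intrinsics, pixels), "rvec" (rotation vector, rad) and "tvec" (3), from world to camera coordinates, as OpenCV has them. Camera axes: x right, y down, z forward; pixel columns grow to the right and rows downward; lengths in m; the calibration is good to about 2 mm. The wrist camera is an equidistant fisheye: a pixel r from the principal point sees the ray r / f radians off the axis. A picture is of the moment at which its call begins.
A pose or a line that the arm cannot do raises bot.MotionError and nothing moves.
- bot.finish_job(): hands the job in, once; it reports no verdict.
The state is a dict: "t": time; "joints": joint angles; "joint_vel": joint speeds; "joint_torque": joint torques, N m; "position": TCP position; "eef_rot": TCP orientation; "contact_force": force on the tool from outside, world axes, zero at the start; "torque": the same for the moment, N m; "gripper_width": finger opening in m.
Only numpy, scipy, OpenCV 4.12 (cv2) and the standard library are available. Lean on these libraries where they do the work, as an engineer would, in place of code of your own. Each camera call takes 0.05 s, during which the arm holds its last target. There are 200 camera calls.

## Working session

There is one attempt and no reset: what is moved stays moved. The work goes in short steps, each a Python script; the robot and the scene stay as the last script left them, time stands still between calls to the robot, and variables do not carry over. Pictures are saved under pics/ and viewed, about 8 in all and at most 12, crops included, and the job is handed in when it is done.

```bash
ls; mkdir -p pics
cat > h.py <<'E'
import numpy as np, cv2
from scipy.spatial.transform import Rotation as R
from bench import bot, planner, capture
def save(c,name,crop=None,k=1):
    f=c["frame"][...,::-1]
    if crop: f=f[crop[1]:crop[3],crop[0]:crop[2]]
    cv2.imwrite("pics/"+name,cv2.resize(f,None,fx=k,fy=k,interpolation=cv2.INTER_CUBIC))
def cloud(c):
    z=c["range_z"].astype(float);K=c["mtx"];v,u=np.mgrid[:z.shape[0],:z.shape[1]]
    P=np.stack([(u-K[0,2])/K[0,0]*z,(v-K[1,2])/K[1,1]*z,z],-1)
    Rm=cv2.Rodrigues(np.array(c["rvec"],float))[0]
    W=(P-np.array(c["tvec"]).ravel())@Rm
    W[z<=0]=np.nan
    return W
def quat(xdir,zdir):
    "tool x (jaw) and z (approach) in world"
    z=np.array(zdir,float);z/=np.linalg.norm(z);x=np.array(xdir,float);x-=z*(x@z);x/=np.linalg.norm(x)
    return R.from_matrix(np.stack([x,np.cross(z,x),z],1)).as_quat()
E
python3 - <<'E'
from h import *
import pickle
d={n:capture(n) for n in("top","scene")}
pickle.dump(d,open("d.pkl","wb"))
for n in d: save(d[n],n+".png",k=1.4)
print(bot.get_state(), bot.hold_point_z)
E
```

```text
pics
{'t': 0.1, 'joints': array([ 1.17639763e+00,  3.00452317e-01,  1.52152115e+00, -1.52649892e-05,
        1.32067421e+00, -6.65517611e-02]), 'joint_vel': array([-3.05552604e-03,  5.25969271e-04, -1.71311034e-03, -7.14564330e-05,
        7.54011543e-04,  1.04947729e-03]), 'joint_torque': array([ 2.04237120e-03, -5.44375098e+01, -3.62365186e+01, -6.47514503e-05,
        3.00275919e-03,  5.55431643e-05]), 'position': array([0.1770056 , 0.52052372, 0.23075696]), 'eef_rot': array([ 0.57509258,  0.41138889, -0.41201745, -0.57469063]), 'contact_force': array([-0.05384163,  0.4073773 ,  0.73448405]), 'torque': array([-0.03869005, -0.01506512, -0.03742367]), 'gripper_width': 0.08538225209481722} 0.0187
```

Run:
```python
s=open("h.py").read();i=s.index("def quat")
open("h.py","w").write(s[:i]+'''def quat(jaw,app):
    "tool x = jaw direction, tool y = approach, in world"
    y=np.array(app,float);y/=np.linalg.norm(y);x=np.array(jaw,float);x-=y*(x@y);x/=np.linalg.norm(x)
    return R.from_matrix(np.stack([x,y,np.cross(x,y)],1)).as_quat()
''')
```

```text
(no output)
```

View pics/top.png

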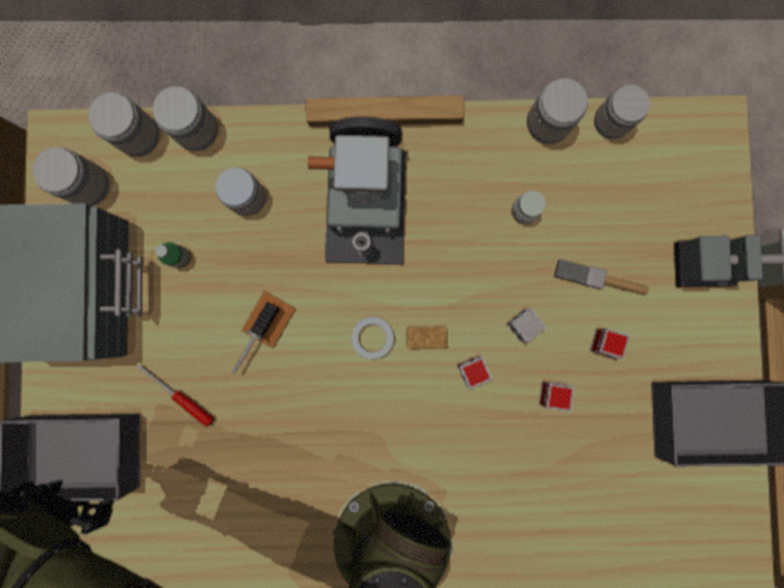

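View pics/scene.png

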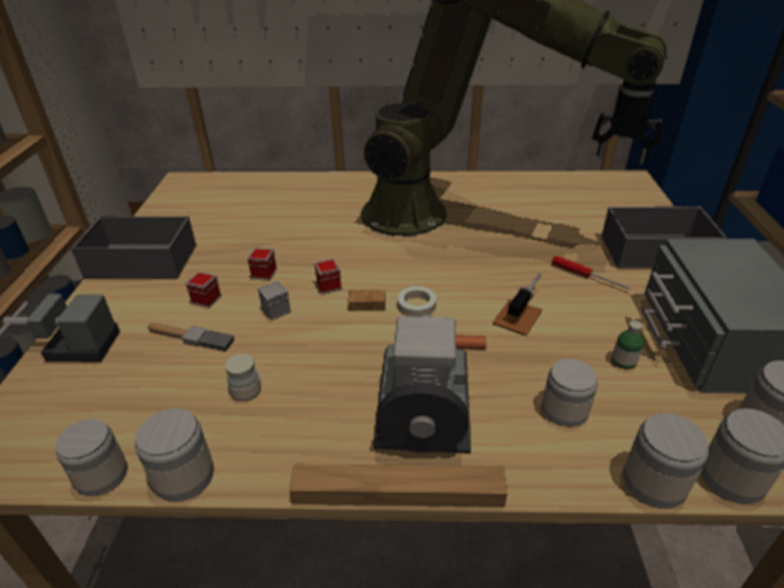

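The top view shows three red cups at (475,372), (558,396) and (612,344), and one grey steel square cup at (527,326). Only the grey one fits the description. The rest and rod are at (265,325), with the tip towards the lower left. The dipstick tube is at (361,241).

Run:
```python
from h import *
import pickle
d=pickle.load(open("d.pkl","rb"));c=d["top"];W=cloud(c)
def blob(u,v,r,z0,z1,name):
    p=W[v-r:v+r,u-r:u+r].reshape(-1,3);p=p[(p[:,2]>z0)&(p[:,2]<z1)]
    q=p[:,:2].astype(np.float32); print(name,len(p),"mean",p.mean(0).round(4),"med z",np.median(p[:,2]).round(4),"rect",cv2.minAreaRect(q)); return p
t=W[150:200,300:340].reshape(-1,3);print("bench z",np.nanmedian(t[:,2]))
blob(376,232,22,.05,.07,"cup")
p=blob(186,230,35,.05,.075,"handle"); 
q=p[:,:2]-p[:,:2].mean(0);print("axis",np.linalg.svd(q)[2][0] if 0 else np.linalg.svd(q,full_matrices=False)[2][0])
blob(175,250,25,.036,.05,"rodlow")
blob(192,228,35,.004,.014,"restbase")
blob(258,172,14,.108,.125,"tube")
W2=cloud(d["scene"])
def b2(u,v,r,z0,z1,name):
    p=W2[v-r:v+r,u-r:u+r].reshape(-1,3);p=p[(p[:,2]>z0)&(p[:,2]<z1)];print(name,len(p),p.mean(0).round(4),cv2.minAreaRect(p[:,:2].astype(np.float32)))
b2(196,208,18,.056,.065,"cup2");b2(372,212,25,.05,.065,"handle2")
C=c["frame"][...,::-1];a=cv2.resize(C[205:265,345:405],(390,390),interpolation=2);b=cv2.resize(C[200:275,155:230],(390,390),interpolation=2)
cv2.imwrite("pics/crop.png",np.hstack([a,b]))
```

```text
bench z 0.000971383889560923
cup 332 mean [ 0.4544 -0.2892  0.0609] med z 0.0609 rect ((0.45508521795272827, -0.2901926636695862), (0.05284760892391205, 0.05227338895201683), 37.18058395385742)
handle 259 mean [0.472  0.2598 0.0567] med z 0.0569 rect ((0.44586193561553955, 0.27486348152160645), (0.03209890425205231, 0.14074715971946716), 57.37215805053711)
axis [-0.85987262  0.51050864]
rodlow 92 mean [0.4128 0.2938 0.0459] med z 0.0464 rect ((0.42470619082450867, 0.2865201234817505), (0.035907864570617676, 0.14026053249835968), 64.9156494140625)
restbase 930 mean [0.4765 0.2561 0.0074] med z 0.007 rect ((0.47795820236206055, 0.25954893231391907), (0.2118380069732666, 0.20952890813350677), 89.1063461303711)
tube 95 mean [0.6258 0.0489 0.1145] med z 0.1149 rect ((0.6253491640090942, 0.048942066729068756), (0.03342569246888161, 0.03191103786230087), 45.44036865234375)
cup2 176 [ 0.457  -0.289   0.0603] ((0.4558534622192383, -0.28971388936042786), (0.056913550943136215, 0.051399122923612595), 38.5377082824707)
handle2 162 [0.4749 0.26   0.0562] ((0.4754919409751892, 0.2617594003677368), (0.03445063531398773, 0.08127778768539429), 62.306915283203125)
```

View pics/crop.png

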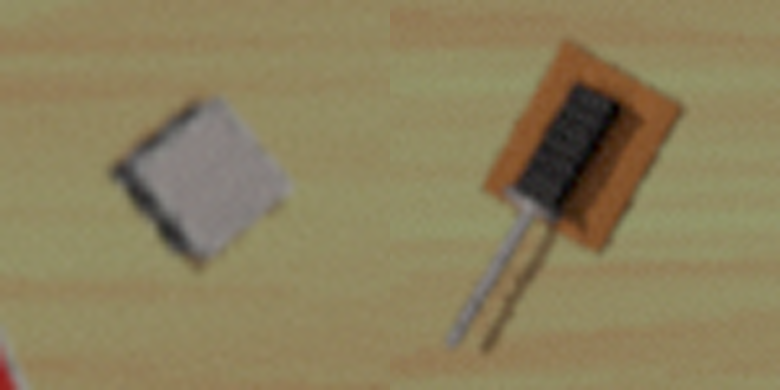

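```bash
cat >> h.py <<'E'
H=0.019
cup0=np.array([.4553,-.2895]); cang=np.radians(37.8)
P1=np.array([.50,.135]); be=np.arctan2(P1[1],P1[0]); r=np.array([np.cos(be),np.sin(be),0]); t=np.array([-r[1],r[0],0]); Z=np.array([0,0,1.])
d1,d2=np.radians(10),np.radians(20)
a1=np.cos(d1)*r-np.sin(d1)*Z; a2=np.cos(d2)*r-np.sin(d2)*Z
q1=quat(t,a1); q1b=quat(-t,a1); q2=quat(t,a2); q2b=quat(-t,a2)
def pose(G,a,q): return np.array(G)+H*np.array(a),q
def lowest(qa,qb,h1):
    "height of grasp point above lowest cup corner after re-orientation qa->qb"
    M=R.from_quat(qb)*R.from_quat(qa).inv()
    c=np.array([[x*.025,y*.025,z] for x in(-1,1) for y in(-1,1) for z in(-h1,.06-h1)])
    c=c[:,:1]*r+c[:,1:2]*t+c[:,2:]*Z
    return -(M.apply(c)[:,2].min())
def tilt(qa,qb): return np.degrees(np.arccos((R.from_quat(qb)*R.from_quat(qa).inv()).apply(Z)[2]))
E
python3 - <<'E'
from h import *
n=np.array([np.cos(cang),np.sin(cang),0]);dn=[0,0,-1]
def chk(nm,p,q):
    s=planner.ik(p,q);print(nm,np.round(p,3),None if s is None else np.round(s,2))
for s in(1,-1): chk("cup top",*pose([*cup0,.035],dn,quat(s*n,dn)))
for s in(1,-1): chk("cup place r",*pose([*P1,.035],dn,quat(s*r,dn)))
for s in(1,-1): chk("cup place t",*pose([*P1,.035],dn,quat(s*t,dn)))
print(tilt(q1,q2b),lowest(q1,q2b,.043))
for z in(.043,.15):
  for q in(q1,q1b): chk("h1",*pose([*P1,z],a1,q))
  for q in(q2,q2b): chk("h2",*pose([*P1,z-.017],a2,q))
chk("back",*pose(np.array([*P1,.043])-.09*a1,a1,q1))
ax=np.array([-.87,.49,0]);ax/=np.linalg.norm(ax);jw=np.cross(Z,ax)
for s in(1,-1): chk("rod",*pose([.478,.257,.043],dn,quat(s*jw,dn)))
tb=np.array([.6256,.049]);b=np.arctan2(tb[1],tb[0]);rr=np.array([np.cos(b),np.sin(b),0]);tt=np.cross(Z,rr)
for z in(.156,.26):
  for s in(1,-1): chk("tube",*pose([*tb,z],rr,quat(s*tt,rr)))
print(bot.get_state()["t"])
E
```

```text
cup top [ 0.455 -0.29   0.016] [-0.63  0.56  1.72 -0.    0.87 -1.29]
cup top [ 0.455 -0.29   0.016] [-0.63  0.56  1.72 -0.    0.87  1.85]
cup place r [0.5   0.135 0.016] [ 0.19  0.52  1.78 -0.    0.84 -0.07]
cup place r [0.5   0.135 0.016] None
cup place t [0.5   0.135 0.016] [ 0.19  0.52  1.78 -0.    0.84 -1.64]
cup place t [0.5   0.135 0.016] [ 0.19  0.52  1.78 -0.    0.84  1.5 ]
150.0 0.02722243186433546
h1 [0.518 0.14  0.04 ] [0.14 0.75 2.29 3.01 1.3  1.58]
h1 [0.518 0.14  0.04 ] [ 0.14  0.75  2.29  3.01  1.3  -1.56]
h2 [0.517 0.14  0.02 ] [0.14 0.68 2.29 3.01 1.05 1.59]
h2 [0.517 0.14  0.02 ] [ 0.14  0.68  2.29  3.01  1.05 -1.55]
h1 [0.518 0.14  0.147] [0.14 0.37 2.36 3.   0.99 1.63]
h1 [0.518 0.14  0.147] [ 0.14  0.37  2.36  3.    0.99 -1.51]
h2 [0.517 0.14  0.127] [0.14 0.31 2.34 2.97 0.74 1.65]
h2 [0.517 0.14  0.127] [ 0.14  0.31  2.34  2.97  0.74 -1.49]
back [0.432 0.117 0.055] [0.09 0.72 2.5  2.97 1.47 1.56]
rod [0.478 0.257 0.024] [ 0.43  0.55  1.71 -0.    0.89  2.51]
rod [0.478 0.257 0.024] [ 0.43  0.55  1.71 -0.    0.89 -0.63]
tube [0.645 0.05  0.156] [-0.01  0.59  2.09  3.04  1.11  1.62]
tube [0.645 0.05  0.156] [-0.01  0.59  2.09  3.04  1.11 -1.52]
tube [0.645 0.05  0.26 ] [-0.01  0.32  2.1   3.02  0.85  1.65]
tube [0.645 0.05  0.26 ] [-0.01  0.32  2.1   3.02  0.85 -1.49]
0.1
```

Run:
```python
from h import *
n=np.array([np.cos(cang),np.sin(cang),0]);dn=np.array([0,0,-1.])
def st(m): s=bot.get_state();print(m,round(s["t"],2),s["position"].round(4),s["contact_force"].round(1),round(s["gripper_width"],4))
bot.ungrasp()
q=quat(n,dn)
bot.move_ptp(pose([*cup0,.15],dn,q)[0],q);st("above")
bot.move_l(pose([*cup0,.037],dn,q)[0],speed=.2);st("down")
bot.clamp(25);st("grip")
bot.move_l(pose([*cup0,.15],dn,q)[0],speed=.25);st("up")
q=quat(t,dn)
bot.move_ptp(pose([*P1,.12],dn,q)[0],q);st("at P1")
bot.move_l(pose([*P1,.039],dn,q)[0],speed=.15);st("low")
bot.ungrasp();st("open")
bot.move_l(pose([*P1,.22],dn,q)[0],speed=.3);st("up")
c=capture("top");save(c,"p1.png",(180,140,400,300),3)
W=cloud(c);p=W[160:290,150:400].reshape(-1,3)
m=(np.abs(p[:,2]-.06)<.008)&(np.hypot(*(p[:,:2]-P1).T)<.05);print(m.sum(),cv2.minAreaRect(p[m,:2].astype(np.float32)),np.degrees(be))
```

```text
above 3.34 [ 0.4556 -0.289   0.1311] [-1.1 -0.3  0. ] 0.0856
down 4.06 [ 0.4559 -0.2898  0.019 ] [ 1.  -1.  -0.2] 0.0853
grip 4.47 [ 0.4557 -0.2898  0.019 ] [-2.2  1.   5.3] 0.0495
up 5.08 [ 0.455  -0.2893  0.1306] [-0.8  0.2 -1.7] 0.0496
at P1 6.65 [0.5003 0.1342 0.1009] [ 0.3  0.4 -2.6] 0.0497
low 7.34 [0.5002 0.1346 0.0199] [ 0.3  1.1 -1.5] 0.0503
open 7.79 [0.5001 0.135  0.0201] [ 0.3 -0.5  0.4] 0.0858
up 8.54 [0.4996 0.1349 0.2003] [-0.2 -0.4 -0.2] 0.0856
38 ((0.4868167042732239, 0.12192243337631226), (0.03351578116416931, 0.061988718807697296), 48.23112487792969) 15.109575122340466
```

Run:
```python
from h import *
def st(m): s=bot.get_state();print(m,round(s["t"],2),s["position"].round(4),s["contact_force"].round(1),round(s["gripper_width"],4))
p,q=pose([*P1-0.06*r[:2],.20],a1,q1)
print(planner.ik(p,q)); bot.move_ptp(p,q);st("horiz")
for n in("top","scene"):
    c=capture(n);W=cloud(c).reshape(-1,3)
    m=(np.abs(W[:,2]-.06)<.006)&(np.hypot(*(W[:,:2]-P1).T)<.06)
    print(n,m.sum(),cv2.minAreaRect(W[m,:2].astype(np.float32)) if m.sum()>4 else"")
save(c,"p2.png",k=1.4)
```

```text
[0.10768856 0.08753328 2.51259161 2.93878515 0.86293902 1.67640475]
horiz 11.38 [0.4603 0.1244 0.1968] [-1.2  0.6  0.2] 0.0857
top 314 ((0.4994576573371887, 0.13311703503131866), (0.05158127844333649, 0.05141512304544449), 15.028830528259277)
scene 209 ((0.4983536899089813, 0.13336357474327087), (0.05581972002983093, 0.051846493035554886), 16.008350372314453)
```

View pics/p2.png

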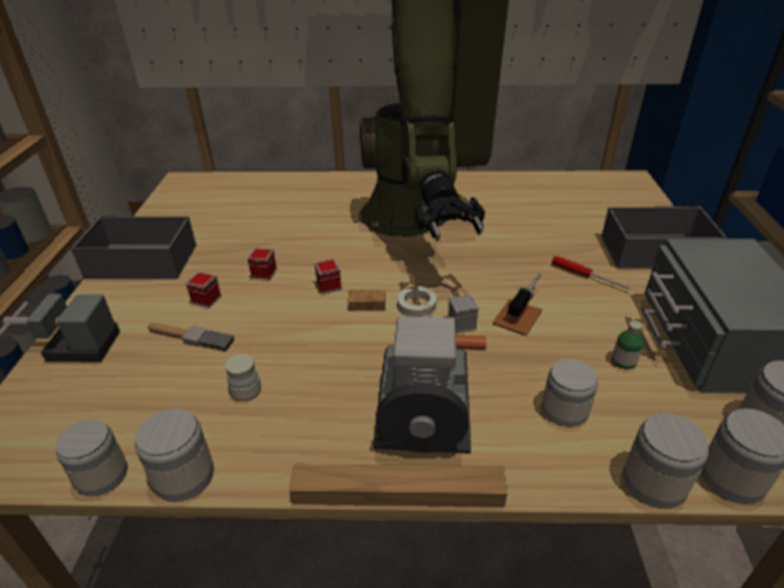

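Run:
```python
from h import *
def st(m): s=bot.get_state();print(m,round(s["t"],2),s["position"].round(4),s["contact_force"].round(1),round(s["gripper_width"],4));return s
P=np.array([.4990,.1335]); h1=.043
bot.move_ptp(*pose([*P,.14],a1,q1));st("above")
bot.move_l(pose([*P,.06],a1,q1)[0],speed=.15);s=st("60")
if np.linalg.norm(s["contact_force"])>8: raise SystemExit
bot.move_l(pose([*P,h1],a1,q1)[0],speed=.08);st("43")
bot.clamp(30);st("grip")
bot.move_l(pose([*P,.16],a1,q1)[0],speed=.2);st("up")
p,q=pose([*P,.16],a2,q2b); bot.move_ptp(p,q);st("rolled")
c=capture("scene");save(c,"p3.png",(270,120,420,260),4)
```

```text
above 11.99 [0.5165 0.1384 0.1363] [-0.3  1.1  0.1] 0.0852
60 12.68 [0.5171 0.1384 0.058 ] [-0.1  0.4  0.8] 0.0857
43 13.03 [0.5172 0.1384 0.0404] [0.8 0.1 0.4] 0.0852
grip 13.45 [0.5172 0.1384 0.0403] [-3.2 -0.6  6.4] 0.05
up 14.18 [0.5168 0.1383 0.156 ] [-1.   0.1 -1.9] 0.0496
rolled 16.8 [0.5162 0.1381 0.1533] [ 0.5 -1.  -1. ] 0.0495
```

View pics/p3.png

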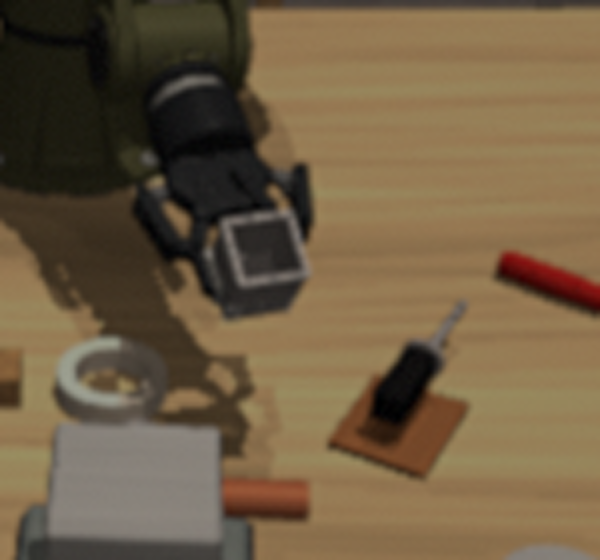

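The cup is held mouth-up in the jaws at (262,250), tilted as planned. Next I lower it onto its edge and release it.

Run:
```python
from h import *
def st(m): s=bot.get_state();print(m,round(s["t"],2),s["position"].round(4),s["contact_force"].round(1),round(s["gripper_width"],4));return s
P=np.array([.4990,.1335])
bot.move_l(pose([*P,.034],a2,q2b)[0],speed=.15);s=st("34")
for h in(.031,.029,.0275,.026):
    bot.move_l(pose([*P,h],a2,q2b)[0],speed=.05);s=st(h)
    if s["contact_force"][2]>3: break
bot.ungrasp();bot.wait(.3);st("open")
bot.move_l(pose([*P,.15],a2,q2b)[0],speed=.15);st("up")
p,q=pose([*P-.05*r[:2],.2],a1,q1b);bot.move_ptp(p,q)
C=capture("top");W=cloud(C).reshape(-1,3)
m=(W[:,2]>.05)&(W[:,2]<.067)&(np.hypot(*(W[:,:2]-P).T)<.06)
print(m.sum(),np.median(W[m,2]),cv2.minAreaRect(W[m,:2].astype(np.float32)))
c=capture("scene");save(c,"p4.png",(270,150,420,260),4)
```

```text
34 17.84 [0.5164 0.1382 0.0281] [ 0.   0.6 -0.8] 0.05
0.031 18.09 [0.5164 0.1382 0.0249] [ 0.3 -0.6 -0.4] 0.0499
0.029 18.34 [0.5162 0.1382 0.0225] [ 0.6  0.2 -1.4] 0.0498
0.0275 18.59 [0.5162 0.1381 0.0209] [-0.6 -0.1 -0.4] 0.0498
0.026 18.84 [0.5164 0.1382 0.0199] [-2.3  0.2  3.8] 0.0495
open 19.59 [0.5162 0.1381 0.0195] [-0.  -0.2 -0.3] 0.0855
up 20.57 [0.516  0.1381 0.1428] [-0.8  0.2  1.2] 0.0853
103 0.060162746952089806 ((0.48840975761413574, 0.12941820919513702), (0.05127530172467232, 0.052034247666597366), 14.930602073669434)
```

View pics/p4.png

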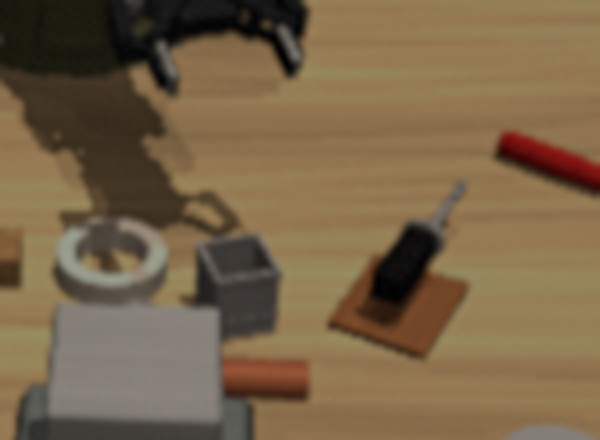

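Run:
```python
from h import *
import pickle
d=pickle.load(open("d.pkl","rb"))
c=d["top"]
K=c["mtx"];Rm=cv2.Rodrigues(np.array(c["rvec"],float))[0];o=-Rm.T@np.array(c["tvec"]).ravel()
def px(u,v,z):
    w=Rm.T@np.linalg.solve(K,[u,v,1]);return (o+w*(z-o[2])/w[2])[:2]
tip=px(167.5,266.3,.045);back=px(194.8,216.9,.056);col=px(181.9,239.4,.05)
print("px tip,col,back",tip,col,back,"len",np.linalg.norm(tip-back),"(166)","ang",np.degrees(np.arctan2(*(tip-back)[::-1])))
for n in d:
    W=cloud(d[n]).reshape(-1,3)
    m=(np.hypot(*(W[:,:2]-[.478,.257]).T)<.06)&(np.abs(W[:,2]-.0565)<.004)
    h=W[m,:2];print(n,"handle",m.sum(),cv2.minAreaRect(h.astype(np.float32)),h.mean(0))
    e=np.linalg.svd(h-h.mean(0),full_matrices=False)[2][0];print(" ang",np.degrees(np.arctan2(e[1],e[0])))
    m=(np.hypot(*(W[:,:2]-[.40,.30]).T)<.04)&(W[:,2]>.025)&(W[:,2]<.055)
    print(" shaft",m.sum(),W[m].mean(0).round(4))
```

```text
px tip,col,back [0.36437122 0.32047232] [0.44193403 0.27685095] [0.50657864 0.23751619] len 0.1646349572109198 (166) ang 149.74302123261438
top handle 220 ((0.47445547580718994, 0.25907424092292786), (0.0285973958671093, 0.07544063031673431), 57.968116760253906) [0.4744398  0.25877363]
 ang 149.61770473516032
 shaft 75 [0.4011 0.3029 0.047 ]
scene handle 140 ((0.47480258345603943, 0.2582263946533203), (0.02895546332001686, 0.08040555566549301), 56.59360885620117) [0.47505263 0.25925615]
 ang -32.213702670201414
 shaft 30 [0.3981 0.3064 0.0465]
```

Run:
```python
from h import *
def st(m): s=bot.get_state();print(m,round(s["t"],2),s["position"].round(4),s["contact_force"].round(1),round(s["gripper_width"],4));return s
dn=np.array([0,0,-1.]);an=np.radians(149.3);ax=np.array([np.cos(an),np.sin(an),0]);jw=np.cross(Z,ax)
q=quat(-jw,dn);hc=[.477,.2575]
bot.move_ptp(*pose([*hc,.22],dn,q));st("above")
bot.move_l(pose([*hc,.080],dn,q)[0],speed=.2);st("80")
bot.move_l(pose([*hc,.042],dn,q)[0],speed=.1);s=st("down")
bot.clamp(60);st("grip")
bot.move_l(pose([*hc,.30],dn,q)[0],speed=.25);st("up")
# rod to vertical, in front of tube, high
tb=np.array([.6256,.049]);b=np.arctan2(tb[1],tb[0]);rr=np.array([np.cos(b),np.sin(b),0]);tt=np.cross(Z,rr)
p,qq=pose([*(tb-.0*rr[:2]),.32],rr,quat(tt,rr))
print(planner.ik(p,qq)); bot.move_ptp(p,qq);st("vertical")
for n in("scene","top"):
    c=capture(n);W=cloud(c).reshape(-1,3);W=W[np.hypot(*(W[:,:2]-tb).T)<.06]
    for z0,z1 in((.19,.21),(.21,.23),(.23,.25),(.25,.266)):
        m=(W[:,2]>z0)&(W[:,2]<z1)&(np.hypot(*(W[:,:2]-tb).T)<.03)
        print(n,z0,m.sum(),np.median(W[m],0).round(4) if m.sum() else"")
    save(c,"v_%s.png"%n)
    if n=="scene": S=c["frame"][120:270,240:380,::-1]
    else:
        m=np.abs(W[:,2]-.06)<.005
        T=c["frame"][110:260,190:330,::-1]
        W=cloud(c).reshape(-1,3);m=(np.abs(W[:,2]-.06)<.005)&(np.hypot(*(W[:,:2]-[.49,.13]).T)<.06);print("cup",m.sum(),cv2.minAreaRect(W[m,:2].astype(np.float32)))
cv2.imwrite("pics/p5.png",cv2.resize(np.hstack([S,T]),None,fx=2.8,fy=2.8,interpolation=2))
```

```text
above 23.54 [0.4768 0.2575 0.2007] [ 0.2 -0.3  0.6] 0.0854
80 24.39 [0.4775 0.2577 0.062 ] [-0.   0.1  0. ] 0.085
down 24.93 [0.4772 0.2576 0.0234] [0.5 0.2 0. ] 0.0849
grip 25.5 [0.4772 0.2576 0.0234] [-1.3 -0.1  5.5] 0.0254
up 26.68 [0.4766 0.2573 0.2795] [ 0.  -0.1 -0.6] 0.0254
[-0.01307043  0.19442189  2.06955566  2.99938009  0.69817298  1.68003745]
vertical 29.22 [0.6446 0.0507 0.3201] [-0.7 -0.1 -1.6] 0.0251
scene 0.19 18 [0.6282 0.0493 0.2006]
scene 0.21 19 [0.6282 0.0489 0.2218]
scene 0.23 18 [0.6277 0.0485 0.2398]
scene 0.25 18 [0.6283 0.0481 0.2576]
top 0.19 1 [0.6222 0.0486 0.1942]
top 0.21 0 
top 0.23 0 
top 0.25 0 
cup 95 ((0.48845311999320984, 0.1293734312057495), (0.051230475306510925, 0.051937323063611984), 14.717575073242188)
```

View pics/p5.png

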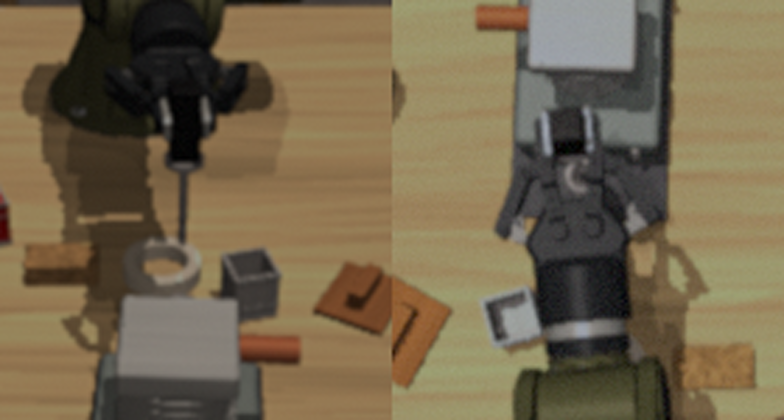

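The left view shows the rod held vertical, collar at (183,163) and tip at (183,240), pointing down. In the right view the cup stands mouth-up at (513,317). Rod and tube axes agree to about 1 mm, so I insert slowly and comply with any side force.

```bash
cat > ins.py <<'E'
from h import *
def st(m): s=bot.get_state();print(m,round(s["t"],2),s["position"].round(4),s["contact_force"].round(1),s["torque"].round(2),round(s["gripper_width"],4));return s
p=bot.get_state()["position"].copy(); p[:2]+=[.0007,0]
zt=.115+.041; p[2]=.252; bot.move_l(p,speed=.15); s=st("start"); f0=s["contact_force"].copy()
off=np.zeros(2)
for z in [.244,.238,.232,.226,.22,.21,.2,.19,.18,.172,.166,.163,.161,.159,.157,.155,.153,.151]:
    p[2]=z; bot.move_l([*(p[:2]+off),z],speed=.06); s=st(z); f=s["contact_force"]-f0
    if np.abs(f[2])>12: print("stop z"); break
    l=f[:2]
    if np.linalg.norm(l)>2.5: off+=np.clip(.0002*l,-.0015,.0015)
    if np.linalg.norm(l)>20: print("lateral");break
print(off)
E
python3 ins.py
```

```text
start 29.92 [0.6455 0.0508 0.2526] [ 0.1  1.  -1.1] [-0.01  0.68  0.01] 0.0254
0.244 30.2 [0.6453 0.0507 0.2441] [-0.1 -0.5 -1.3] [-0.09  0.66 -0.06] 0.0251
0.238 30.45 [0.6452 0.0507 0.2376] [ 0.3 -0.1 -2.1] [-0.03  0.66  0.02] 0.025
0.232 30.7 [0.6453 0.0507 0.2315] [ 1.7  0.1 -1. ] [-0.1   0.67  0.01] 0.0253
0.226 30.95 [0.6452 0.0507 0.2255] [-0.3 -0.1 -0.5] [-0.03  0.66 -0.04] 0.0252
0.22 31.2 [0.6452 0.0507 0.2195] [ 1.  -0.3 -2. ] [0.   0.72 0.1 ] 0.0253
0.21 31.52 [0.6452 0.0507 0.2093] [ 1.1 -0.5 -1. ] [0.03 0.72 0.02] 0.0254
0.2 31.83 [0.6452 0.0507 0.1994] [-0.5  0.  -1.1] [-0.08  0.7  -0.04] 0.0248
0.19 32.15 [0.6452 0.0507 0.1894] [-0.3  1.  -2.6] [-0.09  0.68  0.01] 0.0253
0.18 32.47 [0.6452 0.0507 0.1794] [ 0.8  0.  -1.4] [-0.04  0.67  0.01] 0.0253
0.172 32.75 [0.6452 0.0507 0.1715] [-0.5 -0.1 -1.7] [-0.04  0.69  0.07] 0.0252
0.166 33.0 [0.6452 0.0507 0.1655] [-0.3 -0.4 -1.5] [-0.06  0.7   0.  ] 0.0252
0.163 33.25 [0.6453 0.0508 0.1628] [-0.2  0.1 -1.7] [-0.06  0.67  0.02] 0.0254
0.161 33.5 [0.6453 0.0507 0.1609] [-0.1  0.  -2.1] [-0.02  0.68  0.01] 0.0252
0.159 33.75 [0.6453 0.0507 0.1588] [-0.9  0.5 -0.5] [-0.    0.71  0.02] 0.0252
0.157 34.0 [0.6456 0.0508 0.1579] [-1.5  0.4  6.1] [-0.06 -0.21  0.05] 0.0249
0.155 34.25 [0.6459 0.0508 0.1579] [-10.5  -0.1  18.7] [ 0.01 -1.86  0.09] 0.025
stop z
[0. 0.]
```

```bash
cat > fin.py <<'E'
from h import *
cup=np.array([.4885,.1294]); 
def final(sign,z):
    G=cup.copy()
    for _ in range(20):
        f=np.arctan2(G[1],G[0]);tv=np.array([-np.sin(f),np.cos(f)])*sign;G=cup-.131*tv
    rr=np.array([np.cos(f),np.sin(f),0]);tip=np.array([*tv,0])
    return pose([*G,z],rr,quat(np.cross(rr,tip),rr))
def st(m): s=bot.get_state();print(m,round(s["t"],2),s["position"].round(4),s["contact_force"].round(1),round(s["gripper_width"],4));return s
E
python3 - <<'E'
from fin import *
bot.wait(.4);s=st("home");p=s["position"].copy()
p[2]=.19;bot.move_l(p,speed=.06);st("part")
p[2]=.32;bot.move_l(p,speed=.15);st("out");bot.wait(.3)
for sg in(1,-1):
    for z in(.32,.14): pp=final(sg,z);print(sg,pp[0].round(3),planner.ik(*pp))
c=capture("scene");save(c,"p6.png",(250,100,390,240),4)
W=cloud(c).reshape(-1,3);W=W[np.hypot(*(W[:,:2]-[.6265,.049]).T)<.03]
W=W[(W[:,2]>.13)&(W[:,2]<.30)];print("lowest rod z",np.sort(W[:,2])[:4])
for z0 in(.2,.22,.24,.26,):
    m=abs(W[:,2]-z0)<.01;print(np.median(W[m],0).round(4))
E
```

```text
home 34.65 [0.6459 0.0509 0.1579] [-9.7  0.3 18.6] 0.0252
part 35.38 [0.6458 0.0508 0.1899] [ 0.   0.1 -0.8] 0.0247
out 36.4 [0.6457 0.0508 0.3188] [-0.7  0.5 -2.1] 0.0253
1 [ 0.507 -0.002  0.32 ] None
1 [ 0.507 -0.002  0.14 ] None
-1 [0.44  0.252 0.32 ] [ 0.38116138 -0.12705945  2.40551719  2.92810352  0.71902416  0.16170125]
-1 [0.44  0.252 0.14 ] [0.38116138 0.53048772 2.41947018 2.99901086 1.38105964 0.02706808]
lowest rod z [0.18768225 0.1917176  0.19246268 0.19358854]
[0.6287 0.0493 0.202 ]
[0.6287 0.0488 0.2218]
[0.6293 0.0485 0.2405]
[0.6292 0.0482 0.2581]
```

View pics/p6.png

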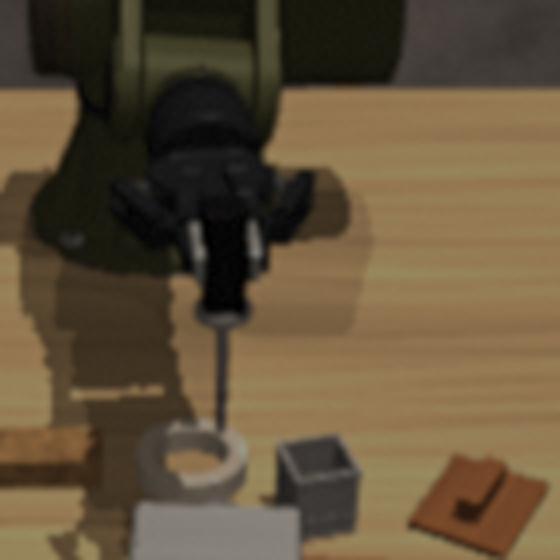

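The rod is drawn out and still straight in the grip, tip at (221,430). The cup is upright at (318,490).

Run:
```python
from fin import *
bot.move_ptp(*final(-1,.32));st("high")
p,q=final(-1,.13);bot.move_l(p,speed=.2);bot.wait(.3);s=st("low")
print("rot err deg",np.degrees((R.from_quat(s["eef_rot"])*R.from_quat(q).inv()).magnitude()))
for n in("scene","top"):
    c=capture(n);W=cloud(c).reshape(-1,3)
    m=(np.hypot(*(W[:,:2]-cup).T)<.07)&(W[:,2]>.1)&(W[:,2]<.15);w=W[m]
    if m.sum()>3:
        e=w[np.argsort(w[:,1])];print(n,m.sum(),"tip end",e[:4].mean(0).round(4),"other",e[-4:].mean(0).round(4))
    m=(np.abs(W[:,2]-.06)<.006)&(np.hypot(*(W[:,:2]-cup).T)<.05);print("cup",m.sum(),cv2.minAreaRect(W[m,:2].astype(np.float32)))
    I=c["frame"][...,::-1]; I=I[110:250,280:420] if n=="scene" else I[150:290,150:290]
    if n=="scene": S=I
cv2.imwrite("pics/p7.png",cv2.resize(np.hstack([S,I]),None,fx=2.8,fy=2.8,interpolation=2))
```

```text
high 38.11 [0.4401 0.2523 0.3202] [-0.1  0.4 -1.5] 0.0253
low 39.51 [0.4399 0.2525 0.1307] [ 0.7  0.3 -0.7] 0.0253
rot err deg 0.06970452364608268
scene 56 tip end [0.4879 0.1311 0.1314] other [0.457  0.1877 0.1328]
cup 113 ((0.487434059381485, 0.12928958237171173), (0.05727705731987953, 0.05267728120088577), 16.359012603759766)
top 79 tip end [0.4882 0.1292 0.1329] other [0.4554 0.1881 0.1346]
cup 94 ((0.48855817317962646, 0.12928935885429382), (0.05155341699719429, 0.05168136954307556), 15.494324684143066)
```

View pics/p7.png

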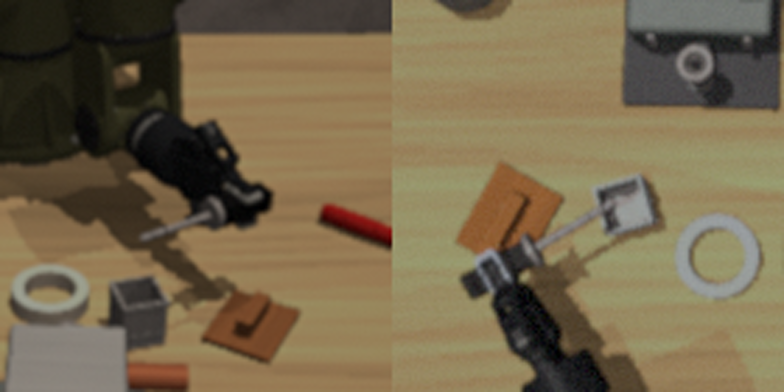

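```bash
python3 -c "
from h import *
bot.finish_job();print(bot.get_state()['t'])"
```

```text
the job is handed in; nothing more can be done
the job is handed in; nothing more can be done
```

The job is handed in at about 40 s of the 72 s. My last checks showed every condition met, but no verdict is reported.

- **Cup:** I first moved it, still mouth-down, to a clear spot because the red cups blocked a side grasp. There I rolled it over, set it on one edge and released it. It stands mouth-up at about (0.488, 0.129), rim at 60 mm.
- **Rod in the tube:** The rod went down with no side force to speak of until the collar stopped it with about 19 N. By my in-hand estimate the rod's origin was then about 2 mm above the nominal mouth. That is within the 4 mm limit, but I could not see the seated collar directly. I then drew it fully out, and it had not slipped in the grip.
- **Final pose:** The rod is held by its handle, level to about 1.5°. The tip is within about 2 mm of the cup's mouth centre in both cameras and about 70 mm above it. In the last picture it touches nothing but the gripper.
- **Bystanders:** I saw none of them displaced in the pictures I checked, though I did not measure each one.

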